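Empty the counting tray and show it for line clearance

ROBOT

A 6-joint arm with a two-finger parallel gripper is mounted at the origin on the work surface. World frame = base frame: x ahead of the robot, y to its left, z up, the work surface at z = 0. Lengths are in m, angles in degrees, forces in N, time in s.
With the tool pointing down it reaches from about 0.4 to 0.825 m from the base axis. Payload 7 kg.
Tool frame: the origin (TCP) lies at the very end of the fingers, on their centre line; the grasp point (between the pads) lies 19 mm behind it (ctrl.grip_depth is the distance from the TCP to the grasp point, in m); z points along the fingers, y is the line along which they close (so a half turn about z gives the same grasp; the last joint's range is limited). The gripper opens to 88 mm and grips with 3 to 60 N. Pads are 19 mm wide; open, the fingers measure 130 mm over their backs; the gripper's body (78 mm by 193 mm) begins 47 mm behind the grasp point.
Start: joints at [89.731, 20.546, 0.682, 0, -70.136, -16.507], TCP at [0.195, 0.646, 0.227] pointing down, gripper open.
Joint ranges: [-176.03, 176.03], [-82.01, 121.73], [-58.28, 71.71], [-173.87, 95.51], [-174.79, -0.11], [-173.66, 173.66]. Speed limits (degrees/s): [136.94, 136.94, 172.46, 180, 180, 180].

INTERFACE

Orientations are given as [roll, pitch, yaw] about the fixed x, y, z axes, in that order (R = Rz(yaw) Ry(pitch) Rx(roll)).
In Python, from plant import get_obs, eyes, ctrl, spotter gives the robot as it stands.
- The arm moves only by the shell command python3 -m crank 'ROWS'. ROWS is JSON, one flat list of numbers, 7 for each row, row after row: the turn, a rotation vector about the tool's x, y, z in rad, then the shift along the tool's x, y, z in mm, then the opening, from 0 (shut) to 1 (fully open). A call has 1 to 5 rows; each row shifts and turns the commanded pose from where the row before left it, along the tool's axes as they then stand; what a row does not reach is not made up. A row lasts 1/8 s, in which the tool goes at most 62.5 mm and 10.7 degrees, less where a joint would pass 70% of its speed; a pose out of reach is approached as far as the arm can. A call is refused whole if a number of a shift passes 62.5 or a number of a turn 0.188, either way. A call with a gripper value outside its range is refused whole. The fingers move at their own pace and stop on an object; the grip force is fixed at half the most. Time passes only in rows, so rows that do not move let the fingers close. It gives the time, the measured TCP pose, the force, the opening and the grip force at its end, in the units of the state.
- get_obs(): the state, without advancing time (a new reading comes with each control period).
- eyes.snapshot(name): name is "side" or "top"; returns the picture (400x640x3 uint8, blue, green, red); there is no depth.
- eyes.camera_model(name): a dict with "fx", "fy", "cx", "cy" (pixels), "extrinsics" (4x4, takes a point from camera to world coordinates). Camera axes: x right, y down, z forward; pixel columns grow to the right and rows downward; lengths in m; the calibration is good to about 2 mm. A picture is of the moment at which its call begins. camera_model takes no time and is no camera call.
- ctrl.close_job(): hands the job in; it is judged then, once.
Trained networks look in the newest picture that a camera, given by its name, has taken for a name from the list of things; names that differ only in an ending like _2 or _b are one class to them, and where a whole thing is asked for, a point or a joint stands for the part that bears it (a point fixed in the world has none). Each returns a list of dicts, best first, with "p" (0 to 1); they miss things now and then, are a little off and sometimes report something else, mostly with a low value. They report only what shows in the picture. A call takes as long as a camera call.
- spotter.outline_of(camera, target): "region" (400x640 bool, what is visible of it) and "rect" ([left, top, width, height] in pixels, round what is visible of it).
- spotter.place_of(camera, target): "location" ([column, row] in pixels: a listed point, or the origin of a listed thing).
The state is a dict: "clock": time; "joint_pos": joint angles; "qvel": joint speeds; "tau": joint torques, N m; "tool_pos": TCP position; "orientation": TCP orientation; "force": force on the tool from outside, world axes, zero at the start; "moment": the same for the moment, N m; "opening": finger opening in m; "gripper_force": force on a finger pad.
Only numpy, scipy, OpenCV 4.12 (cv2) and the standard library are available. Lean on these libraries where they do the work, as an engineer would, in place of code of your own. Each camera call takes 0.05 s, during which the arm holds its last target. There are 200 camera calls.

TASK

Lift the counting tray with all five orange caps in it off the scale by its black bar handle, carry it to the blue tote and tip it so that every cap slides off into that tote. Then bring the empty tray over the inspection light panel and hold it there level and still, centred over the panel and 10 to 25 cm above it, touching nothing but the gripper: the program finishes while the gripper is still holding the tray in the air. Leave the totes and everything else on the bench where they stand.

Things in the scene. Friction and masses are not known exactly. Their poses are not given: they have to be found in the camera images.
- tray: aluminium counting tray on the scale's platform: pan 160 long (x) x 110 wide (y), floor 4 thick, walls 3 thick and 26 high on both long sides and at the back (+x); the front (-x) is open, no lip. Polished: caps start to slide at about 15 to 23 degrees of tipping. 0.14 to 0.28 kg, balanced about under the handle. Origin: centre of the pan's underside, z up
- tray_bar (a point): centre of the tray's black bar handle, a bar along the tray's y bridging the pan on a thin leg at each side wall: 14 thick (x), 112 wide, 30 high; this point lies at x +10, y 0, z 75 in the tray's frame; 56 of free height between pan floor and bar; axes as the tray's
- tray_mouth (a point): middle of the edge of the tray's open end, at the top of the floor: x -80, y 0, z 4 in the tray's frame; the caps leave over this edge; axes as the tray's
- cap0_center (a point): orange screw cap, a plain disc 28 in diameter and 20 high, 15 g, one of five standing loose in the tray; this point is its centre
- cap1_center (a point): orange screw cap, a plain disc 28 in diameter and 20 high, 15 g, one of five standing loose in the tray; this point is its centre
- cap2_center (a point): orange screw cap, a plain disc 28 in diameter and 20 high, 15 g, one of five standing loose in the tray; this point is its centre
- cap3_center (a point): orange screw cap, a plain disc 28 in diameter and 20 high, 15 g, one of five standing loose in the tray; this point is its centre
- cap4_center (a point): orange screw cap, a plain disc 28 in diameter and 20 high, 15 g, one of five standing loose in the tray; this point is its centre
- tote_blue: blue open-topped plastic tote, 180 (x) x 140 (y) x 80 high, walls and floor 4 thick, empty, loose, 0.45 kg. Origin: centre of its underside
- tote_grey: grey tote of the same shape and size as the blue one, empty; not for these caps. Origin: centre of its underside
- panel: inspection light panel, a flat square grey plate 180 x 180 x 12 high with a glowing pale face 150 x 150, fixed to the bench. Origin: centre of its underside
- scale: counting scale fixed to the bench: white base 230 (x) x 180 x 35 high, and on it a square steel platform 170 x 170 whose top is 45 above the bench; black display strip at its -x end. Origin: under the platform's centre, at bench height
- jar: bystander: amber jar, 60 in diameter, 75 high, loose; origin: centre of its underside
- bottle: bystander: white bottle with blue cap, 54 in diameter, 100 high, loose; origin: centre of its underside
- carton: bystander: small open white carton 45 x 45 x 90 high with a flap standing up another 45, loose; origin: centre of its underside
- spatula: bystander: spatula lying flat on the bench, loose; origin: on its underside

How it is judged:
By the outcome, as a careful person would: the job done as asked, in the order asked, and still so for the second after the job is handed in, while the arm keeps its last pose, push and grip.
It also fails if it takes over 64 s, if anything falls off the work surface, if the arm or the gripper's body presses on something with over 40 N, if the wrist force passes 120 N, or if a joint passes its speed limit or range.

## Working session

There is one attempt and no reset: what is moved stays moved. The work goes in short steps, Python scripts to look and compute and a shell command to move; the robot and the scene stay as the last step left them, time stands still between calls to the robot, and variables do not carry over. Pictures are saved under pics/ and viewed, at most 10 in all, crops included, and the job is handed in when it is done.

```bash
mkdir -p pics; ls
cat > h.py <<'E'
import numpy as np, cv2
from plant import get_obs, eyes, ctrl, spotter
from scipy.spatial.transform import Rotation as R
def ray(cam,px):
    m=eyes.camera_model(cam); E=np.array(m["extrinsics"])
    d=E[:3,:3]@np.array([(px[0]-m["cx"])/m["fx"],(px[1]-m["cy"])/m["fy"],1]); return E[:3,3],d
def atz(cam,px,z):
    o,d=ray(cam,px); return o+d*(z-o[2])/d[2]
def tri(p1,p2):
    o1,d1=ray("top",p1);o2,d2=ray("side",p2)
    A=np.c_[d1,-d2]; s=np.linalg.lstsq(A,o2-o1,rcond=None)[0]
    a=o1+s[0]*d1;b=o2+s[1]*d2; return (a+b)/2,np.linalg.norm(a-b)
E
python3 - <<'E'
from h import *
np.set_printoptions(precision=3,suppress=True)
for c in("top","side"):
    im=eyes.snapshot(c); cv2.imwrite(f"pics/{c}0.png",im); print(c,np.array(eyes.camera_model(c)["extrinsics"])[:3].round(3).tolist())
Z=dict(tray=.045,tray_bar=.12,tray_mouth=.049,tote_blue=0,tote_grey=0,panel=0,scale=0,jar=0,bottle=0,carton=0,spatula=0)
for n,z in Z.items():
    r={c:spotter.place_of(c,n) for c in("top","side")}
    for c in r:
        for d in r[c][:2]: print(n,c,round(d["p"],2),np.round(d["location"]),atz(c,d["location"],z))
    if all(r.values()): print("   tri",*tri(r["top"][0]["location"],r["side"][0]["location"]))
o=get_obs();print(o["clock"],o["tool_pos"],o["orientation"],o["opening"],o["force"],ctrl.grip_depth)
E
```

```text
pics
top [[0.001, -0.989, 0.15, 0.396], [-1.0, -0.0, 0.009, -0.008], [-0.008, -0.15, -0.989, 1.169]]
side [[-0.996, -0.043, 0.084, 0.436], [-0.094, 0.579, -0.81, 0.968], [-0.014, -0.814, -0.58, 0.8]]
tray top 0.7 [222. 228.] [0.49  0.317 0.045]
tray side 0.79 [324. 315.] [0.485 0.321 0.045]
   tri [0.488 0.318 0.041] 0.005488305382412437
tray_bar top 0.85 [210. 224.] [0.495 0.33  0.12 ]
tray_bar side 0.81 [319. 291.] [0.495 0.327 0.12 ]
   tri [0.495 0.329 0.123] 0.00022475140668552597
tray_mouth top 0.66 [230. 251.] [0.419 0.29  0.049]
tray_mouth side 0.7 [360. 304.] [0.414 0.287 0.049]
   tri [0.417 0.289 0.051] 0.004722186279204638
tote_blue top 0.79 [457. 230.] [ 0.488 -0.41   0.   ]
tote_blue top 0.62 [221. 228.] [0.492 0.332 0.   ]
tote_blue side 0.94 [341. 148.] [ 0.487 -0.44   0.   ]
tote_blue side 0.18 [232. 300.] [0.695 0.256 0.   ]
   tri [ 0.486 -0.403  0.021] 0.0005533025326550679
tote_grey top 0.6 [387. 188.] [ 0.622 -0.193  0.   ]
tote_grey side 0.94 [288. 187.] [ 0.631 -0.193  0.   ]
tote_grey side 0.67 [287. 241.] [0.601 0.048 0.   ]
   tri [ 0.627 -0.193 -0.   ] 0.0
[... 263 characters left out ...]
ri [ 0.593  0.278 -0.027] 0.2036660713994826
jar top 0.85 [247. 168.] [0.688 0.256 0.   ]
bottle top 0.79 [436. 169.] [ 0.684 -0.351  0.   ]
bottle side 0.85 [278. 157.] [ 0.689 -0.365  0.   ]
bottle side 0.74 [325. 300.] [0.49  0.239 0.   ]
   tri [ 0.684 -0.348  0.009] 0.003929360441718052
carton top 0.73 [291. 261.] [0.39  0.109 0.   ]
carton side 0.59 [371. 263.] [0.389 0.113 0.   ]
   tri [ 0.389  0.11  -0.003] 0.0010464625112577327
spatula top 0.97 [386. 255.] [ 0.409 -0.185  0.   ]
spatula side 0.74 [366. 191.] [ 0.402 -0.189  0.   ]
   tri [ 0.405 -0.185  0.003] 0.006167271835642443
1.2 [0.195 0.646 0.227] [-179.996    0.002  -16.776] 0.08783211803542067 [ 0.413 -0.23   0.157] 0.0188
```

View pics/top0.png

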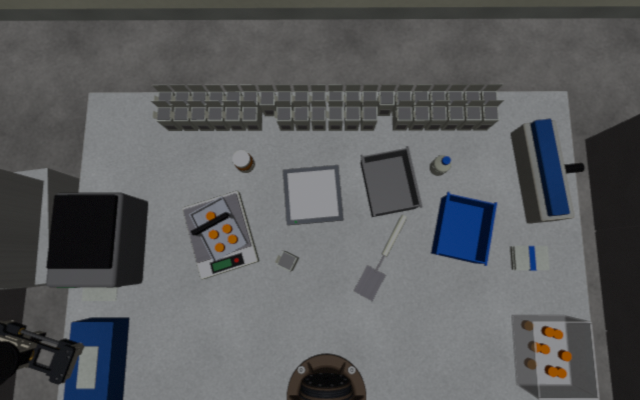

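View pics/side0.png

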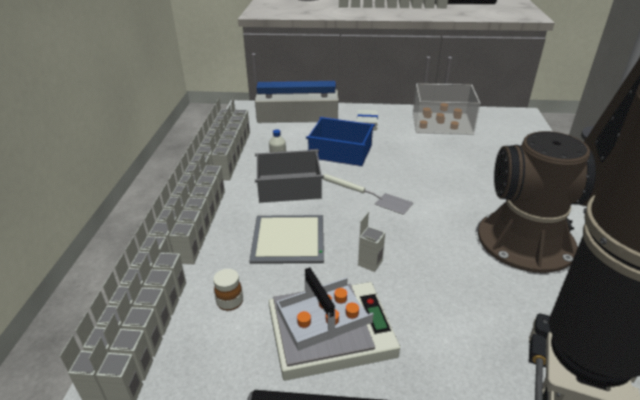

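The top view shows the tray on the scale around (215,228), rotated by about 27°, with its bar running from (192,234) to (228,214). There is one cap behind the bar and four in front, with the mouth toward the robot. The blue tote is at (465,229), the grey tote at (389,182), the panel at (313,194) and the bottle at (443,163). The side view agrees. Next I'll get the bar yaw, the tote yaw and the tote centre.

Run:
```python
from h import *
np.set_printoptions(precision=3,suppress=True)
im=cv2.imread("pics/top0.png")
m=np.zeros(im.shape[:2],np.uint8); m[205:245,185:235]=(im[205:245,185:235].max(2)<45)*255
n,l,s,c=cv2.connectedComponentsWithStats(m); k=1+np.argmax(s[1:,4])
ys,xs=np.where(l==k); r=cv2.minAreaRect(np.c_[xs,ys].astype(np.float32)); print(r)
b=cv2.boxPoints(r); P=np.array([atz("top",p,.135) for p in b]); print(P)
e=[P[1]-P[0],P[2]-P[1]]; L=max(e,key=np.linalg.norm); print("bar len",np.linalg.norm(L),"tray yaw",(np.degrees(np.arctan2(L[1],L[0]))-90+90)%180-90, P.mean(0))
hsv=cv2.cvtColor(im,cv2.COLOR_BGR2HSV)
for nm,z in(("tote_blue",.08),("panel",.012)):
    g=max(spotter.outline_of("top",nm),key=lambda d:d["p"]); ys,xs=np.where(g["region"]); print(nm,g["p"],g["rect"])
    b=cv2.boxPoints(cv2.minAreaRect(np.c_[xs,ys].astype(np.float32))); P=np.array([atz("top",p,z) for p in b]); print(P,P.mean(0),[np.linalg.norm(P[i]-P[i-1]) for i in(1,2)],np.degrees(np.arctan2(*(P[1]-P[0])[1::-1])))
for t in("cap0_center",):
    for c in("top",): print([(round(d["p"],2),atz(c,d["location"],.059)) for d in spotter.place_of(c,t)])
```

```text
((210.20587158203125, 223.1764678955078), (7.0314412117004395, 42.36015319824219), 59.03623962402344)
[[0.473 0.38  0.135]
 [0.534 0.281 0.135]
 [0.517 0.27  0.135]
 [0.456 0.369 0.135]]
bar len 0.11652595022681067 tray yaw 31.78732657963087 [0.495 0.325 0.135]
tote_blue 0.92 [429.6, 191.4, 69.7, 73.6]
[[ 0.411 -0.294  0.08 ]
 [ 0.597 -0.339  0.08 ]
 [ 0.563 -0.51   0.08 ]
 [ 0.378 -0.461  0.08 ]] [ 0.487 -0.401  0.08 ] [np.float64(0.19138957588994512), np.float64(0.17435216991493602)] -13.344913489000378
panel 0.92 [283.7, 164.9, 60.7, 59.1]
[[ 0.682  0.15   0.012]
 [ 0.701 -0.037  0.012]
 [ 0.517 -0.055  0.012]
 [ 0.498  0.129  0.012]] [0.599 0.047 0.012] [np.float64(0.18839670718981905), np.float64(0.1853962760699418)] -84.17730086771286
[(0.74, array([0.505, 0.346, 0.059])), (0.53, array([0.433, 0.315, 0.059]))]
```

```bash
python3 -m crank '[0,0,0,22,13,0,1, 0,0,0,45,26,0,1, 0,0,0,52,30,0,1, 0,0,0,52,30,0,1, 0,0,0,52,30,0,1]'; python3 -m crank '[0,0,0,52,30,0,1, 0,0,0,52,30,0,1, 0,0,0,42,24,0,1, 0,0,0,10,5,0,1, 0,0,0.15,0,0,0,1]'; python3 -m crank '[0,0,0.15,0,0,0,1, 0,0,0.15,0,0,0,1, 0,0,0.15,0,0,0,1, 0,0,0.154,0,0,0,1, 0,0,0,0,0,0,1]'
python3 - <<'E'
from h import *
o=get_obs();print(o["clock"],o["tool_pos"],o["orientation"],o["joint_pos"],o["force"])
for c in("top","side"): cv2.imwrite(f"pics/{c}1.png",eyes.snapshot(c))
for n in("tray_bar","tray_mouth"):
    for c,z in(("top",0),("side",0)): print(n,c,[(round(d["p"],2),np.round(atz(c,d["location"],.12 if n=="tray_bar" else .049),3)) for d in spotter.place_of(c,n)])
a=cv2.imread("pics/side1.png")[200:400,200:467]; cv2.imwrite("pics/side1c.png",cv2.resize(a,None,fx=3,fy=3)[:600,:800])
E
```

```text
clock: 1.98
tool_pos: [0.3725, 0.456, 0.2269]
orientation: [-180.0, -0.0, -16.8]
force: [1.4, 1.0, 0.3]
opening: 0.0874
gripper_force: 0.0
clock: 2.6
tool_pos: [0.4954, 0.3266, 0.2266]
orientation: [-180.0, -0.0, -25.7]
force: [-0.3, 0.1, -0.2]
opening: 0.0874
gripper_force: 0.0
clock: 3.22
tool_pos: [0.4945, 0.328, 0.2266]
orientation: [-180.0, 0.0, -59.9]
force: [0.5, 0.2, 0.5]
opening: 0.0877
gripper_force: 0.0
3.225 [0.49448643 0.32804084 0.22664768] [-1.79996230e+02  6.30045597e-03 -5.99026752e+01] [ 5.24150022e+01  1.29186087e+01 -9.99097386e+00 -4.77363665e-03
 -6.70845375e+01 -2.23158192e+01] [0.53652206 0.24599511 0.4557045 ]
tray_bar top [(0.8, array([0.5  , 0.336, 0.12 ]))]
tray_bar side [(0.95, array([0.493, 0.33 , 0.12 ]))]
tray_mouth top [(0.66, array([0.415, 0.286, 0.049])), (0.47, array([ 0.673, -0.351,  0.049])), (0.35, array([0.589, 0.033, 0.049]))]
tray_mouth side [(0.61, array([0.414, 0.285, 0.049]))]
```

View pics/side1c.png

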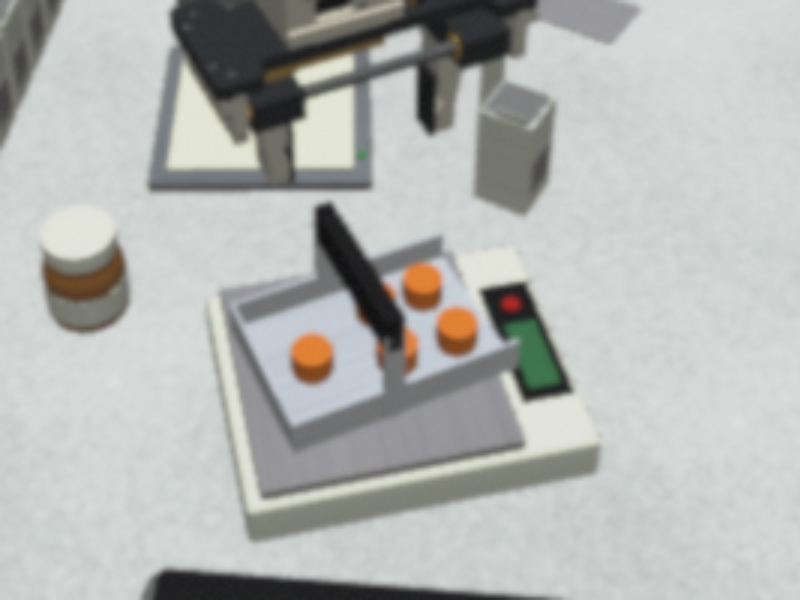

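The crop shows the fingers above, and the bar end to end from (325,208) to (395,335). The near wall top runs from (295,435) to (515,345). I'll take the yaw from these.

Run:
```python
from h import *
f=lambda x,y,z: atz("side",(200+x/3,200+y/3),z)
a,b=f(323,212,.135),f(392,330,.135);print(a,b,np.linalg.norm(a-b),np.degrees(np.arctan2(*(a-b)[1::-1]))+90)
a,b=f(295,433,.071),f(517,345,.071);print(a,b,np.linalg.norm(a-b),np.degrees(np.arctan2(*(a-b)[1::-1])))
a,b=f(232,308,.071),f(295,433,.071);print(a,b,np.linalg.norm(a-b),np.degrees(np.arctan2(*(a-b)[1::-1]))+90)
```

```text
[0.52005071 0.28839575 0.135     ] [0.4685854  0.38477463 0.135     ] 0.10925917085431781 28.101747794387904
[0.52552099 0.414805   0.071     ] [0.39020676 0.33462548 0.071     ] 0.15728539687973483 30.64857418064386
[0.57941899 0.31833051 0.071     ] [0.52552099 0.414805   0.071     ] 0.11050937896095657 29.191050838985333
```

```bash
python3 -m crank '[0,0,0,-2,0,25,1, 0,0,0,0,0,40,1, 0,0,0,0,0,35,1, 0,0,0,0,0,20,1, 0,0,0,0,0,5,1]'; python3 -m crank '[0,0,0,0,0,0,0.3, 0,0,0,0,0,0,0.2, 0,0,0,0,0,0,0, 0,0,0,0,0,0,0, 0,0,0,0,0,0,0]';python3 -m crank '[0,0,0,0,0,0,0, 0,0,0,0,0,0,0, 0,0,0,0,0,0,0]'
```

```text
clock: 4.15
tool_pos: [0.4933, 0.3292, 0.1002]
orientation: [179.9, -0.1, -59.9]
force: [1.0, -0.6, 0.4]
opening: 0.0877
gripper_force: 0.0
clock: 4.78
tool_pos: [0.4938, 0.3299, 0.1018]
orientation: [-180.0, 0.0, -60.0]
force: [0.4, -0.5, -0.1]
opening: 0.0432
gripper_force: 0.0
clock: 5.15
tool_pos: [0.4938, 0.3299, 0.1016]
orientation: [-180.0, 0.0, -60.0]
force: [0.4, 1.5, 0.3]
opening: 0.0139
gripper_force: 30.0
```

```bash
python3 -m crank '[0,0,0,0,0,-4,0, 0,0,0,0,0,-10,0, 0,0,0,0,0,-18,0, 0,0,0,0,0,-26,0, 0,0,0,0,0,-30,0]';python3 -m crank '[0,0,0,0,0,-30,0, 0,0,0,0,0,-24,0, 0,0,0,0,0,-16,0, -0.015,0,0,0,0,-8,0, -0.03,0,0,0,0,-4,0]';python3 -m crank '[-0.03,0,0,0,0,0,0, -0.015,0,0,0,0,0,0, 0,0,0,0,0,0,0]'
python3 - <<'E'
from h import *
a=eyes.snapshot("side")[130:330,200:467]; cv2.imwrite("pics/side2c.png",cv2.resize(a,None,fx=3,fy=3)[:600,:800])
o=get_obs();print(o["force"],o["moment"],o["joint_pos"])
E
```

```text
clock: 5.78
tool_pos: [0.4935, 0.3296, 0.1905]
orientation: [180.0, -0.0, -60.0]
force: [0.5, 1.1, -3.1]
opening: 0.0139
gripper_force: 30.0
clock: 6.4
tool_pos: [0.4934, 0.3297, 0.2718]
orientation: [177.3, 0.0, -60.0]
force: [1.2, -0.0, -3.4]
opening: 0.0138
gripper_force: 30.0
clock: 6.78
tool_pos: [0.4939, 0.3299, 0.2706]
orientation: [174.7, -0.0, -60.0]
force: [0.6, -0.4, -3.5]
opening: 0.014
gripper_force: 30.0
[-0.78748211 -0.68789409 -2.78086647] [ 0.30645114 -0.38902321 -0.00067391] [ 51.311825    14.8343671   -1.04545846  -1.9100849  -78.98621964
 -20.86109627]
```

View pics/side2c.png

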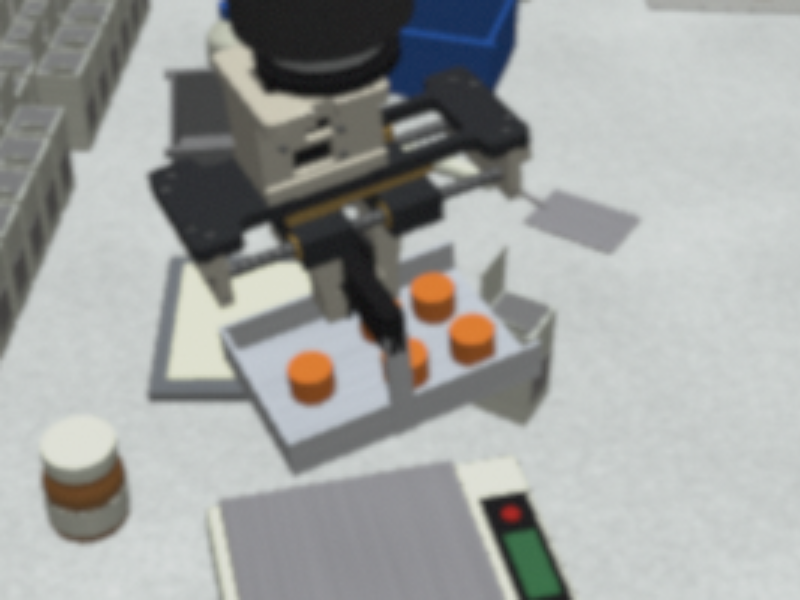

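The tray is lifted with all five caps at (310,375), (378,318), (405,360), (433,295) and (472,337). Now the carry.

```bash
python3 -m crank '[0,0,0,7,3,0,0, 0,0,0,15,6,0,0, 0,0,0,22,10,0,0, 0,0,0,29,13,0,0, 0,0,0,37,16,0,0]';python3 -m crank '[0,0,0,44,19,0,0, 0,0,0,44,19,0,0, 0,0,0,44,19,0,0, 0,0,0,44,19,0,0, 0,0,0,44,19,0,0]';python3 -m crank '[0,0,0,44,19,0,0, 0,0,0,44,19,0,0, 0,0,0,44,19,0,0, 0,0,0,44,19,0,0, 0,0,0,44,19,0,0]';python3 -m crank '[0,0,0,37,16,0,0, 0,0,0,29,13,0,0, 0,0,0,22,10,0,0, 0,0,0,15,6,0,0, 0,0,0,7,3,0,0]';python3 -m crank '[0,0,0,0,0,0,0, 0,0,0,0,0,0,0]'
python3 - <<'E'
from h import *
a=eyes.snapshot("top"); cv2.imwrite("pics/top3c.png",cv2.resize(a[130:300,380:560],None,fx=3,fy=3))
o=get_obs();print(o["force"],o["joint_pos"],o["tool_pos"],o["orientation"])
E
```

```text
clock: 7.45
tool_pos: [0.5074, 0.2085, 0.2762]
orientation: [174.9, -0.0, -60.0]
force: [1.7, 0.0, -1.8]
opening: 0.0139
gripper_force: 30.0
clock: 8.07
tool_pos: [0.5348, -0.0301, 0.2851]
orientation: [174.9, -0.0, -60.0]
force: [1.4, -0.5, -2.7]
opening: 0.0138
gripper_force: 30.0
clock: 8.7
tool_pos: [0.5625, -0.2676, 0.2936]
orientation: [174.9, -0.0, -60.0]
force: [1.0, 0.6, -2.1]
opening: 0.0139
gripper_force: 30.0
clock: 9.32
tool_pos: [0.5772, -0.3847, 0.2972]
orientation: [174.8, 0.0, -60.0]
force: [0.2, 0.1, -3.3]
opening: 0.0138
gripper_force: 30.0
clock: 9.57
tool_pos: [0.5776, -0.3832, 0.2974]
orientation: [174.9, 0.0, -59.9]
force: [0.4, -0.4, -3.5]
opening: 0.0136
gripper_force: 30.0
[-0.70528982 -0.22451841 -3.07041907] [-15.43835557  22.07956465  10.33057497   3.70657884 -81.86935044
  44.88272181] [ 0.57768686 -0.38320024  0.29749853] [ 1.74860278e+02 -6.16529893e-03 -5.99150150e+01]
```

View pics/top3c.png

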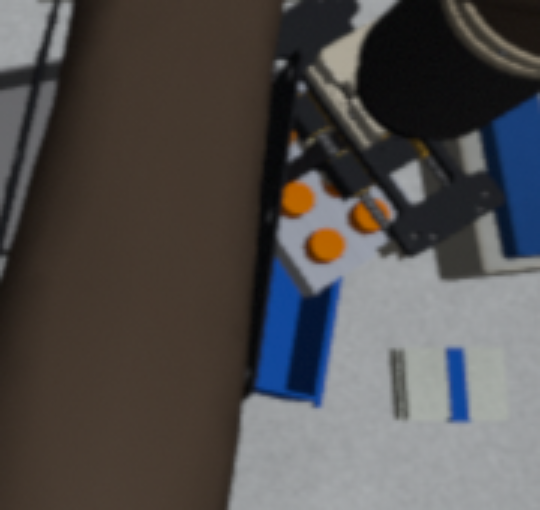

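The crop shows four or five caps still in the tray, above the tote's +x end. The arm hides part of the view. I'll pin down the tote's yaw from the first picture.

Run:
```python
from h import *
a=cv2.imread("pics/top0.png")[185:275,425:505]; b=cv2.imread("pics/side0.png")[110:170,300:380]
a=cv2.resize(a,None,fx=5,fy=5,interpolation=cv2.INTER_CUBIC); b=cv2.resize(b,None,fx=5,fy=5,interpolation=cv2.INTER_CUBIC)
c=np.zeros((450,800,3),np.uint8); c[:,:400]=a; c[:300,400:]=b; cv2.imwrite("pics/tote.png",c)
```

```text
(no output)
```

View pics/tote.png

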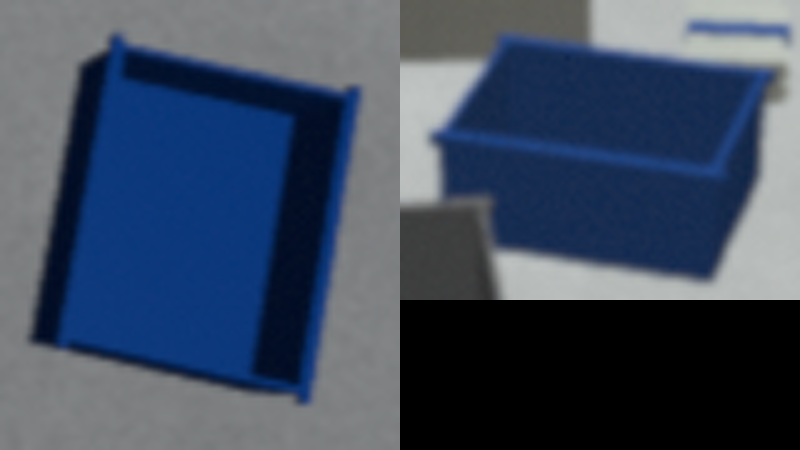

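Run:
```python
from h import *
P=np.array([atz("top",(425+x/5,185+y/5),.08) for x,y in((118,42),(352,92),(303,396),(62,345))])
S=np.array([atz("side",(300+(x-400)/5,110+y/5),.08) for x,y in((437,136),(504,40),(768,74),(720,170))])
for Q in(P,S):
  print(Q.round(3).tolist(),Q.mean(0),[np.linalg.norm(Q[i]-Q[i-1]).round(3) for i in range(4)],[np.degrees(np.arctan2(*(Q[i]-Q[i-1])[1::-1])).round(1) for i in range(4)])
C=(P.mean(0)+S.mean(0))/2; C[2]=0; phi=np.radians(-10)
o=get_obs(); t=C+.09*np.array([np.cos(phi),np.sin(phi),0]); t[2]=.225
Rt=R.from_euler("xyz",o["orientation"],degrees=True)
d=t-o["tool_pos"]; print(C,t,"world",d,"tool",Rt.inv().apply(d)*1000)
```

```text
[[0.589, -0.362, 0.08], [0.559, -0.499, 0.08], [0.382, -0.459, 0.08], [0.411, -0.322, 0.08]] [ 0.48536353 -0.41041883  0.08      ] [np.float64(0.183), np.float64(0.14), np.float64(0.182), np.float64(0.14)] [np.float64(-12.9), np.float64(-102.4), np.float64(167.3), np.float64(78.1)]
[[0.589, -0.359, 0.08], [0.558, -0.496, 0.08], [0.381, -0.458, 0.08], [0.412, -0.327, 0.08]] [ 0.48489328 -0.41016612  0.08      ] [np.float64(0.18), np.float64(0.141), np.float64(0.18), np.float64(0.134)] [np.float64(-10.1), np.float64(-102.8), np.float64(167.7), np.float64(76.9)]
[ 0.48512841 -0.41029248  0.        ] [ 0.57376111 -0.42592081  0.225     ] world [-0.00392575 -0.04272057 -0.07249853] tool [34.98965584 18.21715216 74.4335588 ]
```

Run:
```python
from h import *
o=get_obs(); Rt=R.from_euler("xyz",o["orientation"],degrees=True)
print(Rt.inv().apply([0,0,-np.radians(42.6)]))
phi=np.radians(-12.5); t=np.array([.485+.09*np.cos(phi),-.410+.09*np.sin(phi),.225]); print(t, Rt.inv().apply(t-o["tool_pos"])*1000)
```

```text
[-8.00052474e-05 -6.66072283e-02  7.40520749e-01]
[ 0.57286664 -0.42947957  0.225     ] [37.62060266 20.76475318 74.66299077]
```

```bash
python3 -m crank '[0,0,0,4,2,8,0, 0,0,0,8,4,16,0, 0,0,0,10,6,20,0, 0,0,0,8,5,16,0, 0,0,0,5,3,10,0]';python3 -m crank '[0,0,0,3,1,5,0, 0,-0.0036,0.04,0,0,0,0, 0,-0.0072,0.08,0,0,0,0, 0,-0.009,0.1,0,0,0,0, 0,-0.009,0.1,0,0,0,0]';python3 -m crank '[0,-0.009,0.1,0,0,0,0, 0,-0.009,0.1,0,0,0,0, 0,-0.009,0.1,0,0,0,0, 0,-0.0072,0.08,0,0,0,0, 0,-0.0036,0.04,0,0,0,0]';python3 -m crank '[0,0,0,0,0,0,0]'
python3 - <<'E'
from h import *
o=get_obs();print(o["force"],o["joint_pos"])
im={c:eyes.snapshot(c) for c in("top","side")}
c=np.hstack([cv2.resize(im["top"][140:290,400:533],None,fx=3,fy=3)[:450,:400],cv2.resize(im["side"][60:210,240:373],None,fx=3,fy=3)[:450,:400]]);cv2.imwrite("pics/pre.png",c)
E
```

```text
clock: 10.25
tool_pos: [0.5714, -0.4283, 0.2272]
orientation: [174.8, 0.1, -60.0]
force: [0.8, 0.2, -2.9]
opening: 0.014
gripper_force: 30.0
clock: 10.88
tool_pos: [0.573, -0.4309, 0.2251]
orientation: [174.9, -0.1, -78.6]
force: [-0.2, 1.2, -3.1]
opening: 0.014
gripper_force: 30.0
clock: 11.5
tool_pos: [0.5729, -0.431, 0.225]
orientation: [174.9, -0.0, -102.6]
force: [-0.1, 0.3, -4.2]
opening: 0.0139
gripper_force: 30.0
clock: 11.62
tool_pos: [0.5727, -0.4309, 0.2247]
orientation: [174.9, -0.0, -102.5]
force: [0.0, -0.2, -2.9]
opening: 0.0134
gripper_force: 30.0
[ 0.00516    -0.1838972  -2.90112598] [-21.01255616  27.50144025  10.7416775    0.79103279 -78.30121096
   8.31476971]
```

View pics/pre.png

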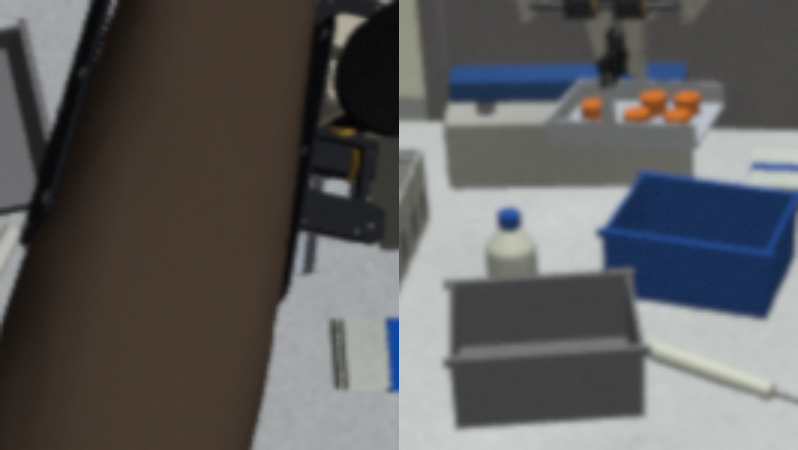

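The side half shows all five caps in the tray, with the mouth over the tote's interior. Tipping now.

```bash
python3 -m crank '[0.04,0,0,0,0,0,0, 0.06,0,0,0,0,0,0, 0.06,0,0,0,0,0,0, 0.05,0,0,0,0,0,0, 0.04,0,0,0,0,0,0]';python3 -m crank '[0.04,0,0,0,0,0,0, 0.04,0,0,0,0,0,0, 0.04,0,0,0,0,0,0, 0.04,0,0,0,0,0,0, 0.04,0,0,0,0,0,0]';python3 -m crank '[0.04,0,0,0,0,0,0, 0.04,0,0,0,0,0,0, 0.05,0,0,0,0,0,0, 0.05,0,0,0,0,0,0, 0.05,0,0,0,0,0,0]';python3 -m crank '[0.05,0,0,0,0,0,0, 0.05,0,0,0,0,0,0, 0.03,0,0,0,0,0,0, 0,0,0,0,0,0,0, 0,0,0,0,0,0,0]';python3 -m crank '[0,0,0,0,0,0,0, 0,0,0,0,0,0,0, 0,0,0,0,0,0,0, 0,0,0,0,0,0,0]'
python3 - <<'E'
from h import *
o=get_obs();print(o["force"],o["joint_pos"])
im={c:eyes.snapshot(c) for c in("top","side")}
c=np.hstack([cv2.resize(im["top"][140:290,400:533],None,fx=3,fy=3)[:450,:400],cv2.resize(im["side"][60:210,240:373],None,fx=3,fy=3)[:450,:400]]);cv2.imwrite("pics/post.png",c)
E
```

```text
clock: 12.35
tool_pos: [0.5722, -0.4307, 0.2248]
orientation: [-170.7, -0.0, -102.5]
force: [-0.3, -0.3, -3.6]
opening: 0.014
gripper_force: 30.0
clock: 12.98
tool_pos: [0.5721, -0.4306, 0.2245]
orientation: [-159.3, -0.0, -102.5]
force: [0.6, 1.5, -3.3]
opening: 0.0138
gripper_force: 30.0
clock: 13.6
tool_pos: [0.5722, -0.4305, 0.2247]
orientation: [-146.1, -0.1, -102.5]
force: [-0.6, -0.1, -2.3]
opening: 0.0135
gripper_force: 30.0
clock: 14.22
tool_pos: [0.5725, -0.4309, 0.2248]
orientation: [-138.8, -0.0, -102.5]
force: [-0.1, 0.8, -1.6]
opening: 0.0137
gripper_force: 30.0
clock: 14.72
tool_pos: [0.5726, -0.4308, 0.2244]
orientation: [-138.8, -0.0, -102.5]
force: [-0.9, 0.3, -2.5]
opening: 0.0137
gripper_force: 30.0
[-0.85341057  0.25851204 -2.46658446] [-28.59401092   8.98779755 -18.05247116 -25.52404598 -25.01599011
  35.61151154]
```

View pics/post.png

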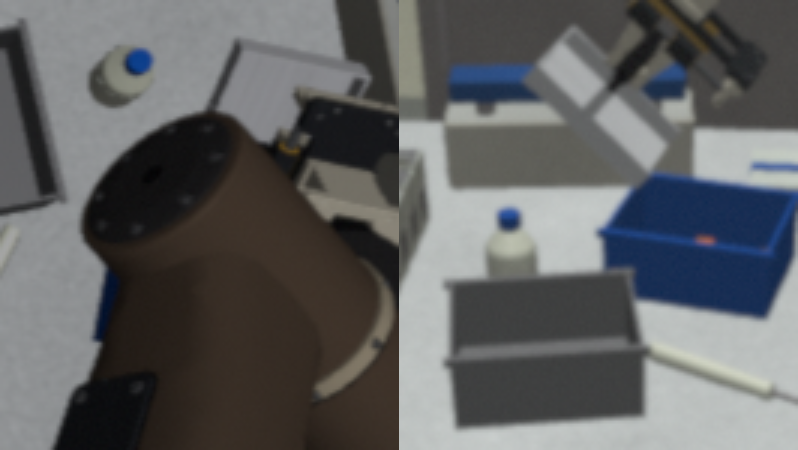

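The tray is empty and tipped, and a cap shows in the blue tote. I'll level it, then carry it to the panel.

```bash
python3 -m crank '[-0.05,0,0,0,0,0,0, -0.09,0,0,0,0,0,0, -0.09,0,0,0,0,0,0, -0.09,0,0,0,0,0,0, -0.09,0,0,0,0,0,0]';python3 -m crank '[-0.09,0,0,0,0,0,0, -0.09,0,0,0,0,0,0, -0.08,0,0,0,0,0,0, -0.049,0,0,0,0,0,0, 0,0,0,0,0,-10,0]';python3 -m crank '[0,0,0,-15,2,-8,0, 0,0,0,-30,4,0,0, 0,0,0,-42,6,0,0, 0,0,0,-48,7,0,0, 0,0,0,-48,7,0,0]';python3 -m crank '[0,0,0,-48,7,0,0, 0,0,0,-48,7,0,0, 0,0,0,-48,7,0,0, 0,0,0,-48,7,0,0, 0,0,0,-40,5,0,0]';python3 -m crank '[0,0,0,-30,4,0,0, 0,0,0,-18,2,0,0, 0,0,0,-8,1,0,0, 0,0,-0.05,0,0,0,0, 0,0,-0.09,0,0,0,0]';python3 -m crank '[0,0,-0.09,0,0,0,0, 0,0,-0.06,0,0,0,0, 0,0,-0.03,0,0,0,0, 0,0,0,0,0,0,0, 0,0,0,0,0,0,0]'
python3 - <<'E'
from h import *
o=get_obs();print(o["clock"],o["tool_pos"],o["orientation"])
im={c:eyes.snapshot(c) for c in("top","side")}
for n,z in(("tray",.187),("tray_mouth",.191),("tray_bar",.262)):
    r={c:spotter.place_of(c,n) for c in im}
    for c in r: print(n,c,[(round(d["p"],2),atz(c,d["location"],z).round(3)) for d in r[c][:2]])
    if all(r.values()): print(tri(r["top"][0]["location"],r["side"][0]["location"]))
c=np.hstack([cv2.resize(im["top"][120:290,270:505],None,fx=1.7,fy=1.7)[:289,:399],cv2.resize(im["side"][90:260,210:445],None,fx=1.7,fy=1.7)[:289,:399]]);cv2.imwrite("pics/end.png",c)
E
```

```text
clock: 15.45
tool_pos: [0.5726, -0.4308, 0.2249]
orientation: [-162.4, -0.0, -102.6]
force: [0.4, -1.0, -2.9]
opening: 0.0142
gripper_force: 30.0
clock: 16.08
tool_pos: [0.573, -0.4305, 0.2327]
orientation: [179.9, 0.0, -102.5]
force: [0.4, 0.6, -2.8]
opening: 0.014
gripper_force: 30.0
clock: 16.7
tool_pos: [0.5867, -0.2446, 0.2439]
orientation: [-179.7, 0.0, -102.6]
force: [0.8, -0.4, -2.6]
opening: 0.0141
gripper_force: 30.0
clock: 17.32
tool_pos: [0.6047, -0.0106, 0.244]
orientation: [-179.8, 0.1, -102.5]
force: [0.3, -0.3, -2.1]
opening: 0.0138
gripper_force: 30.0
clock: 17.95
tool_pos: [0.6103, 0.0427, 0.2426]
orientation: [-179.9, -0.0, -94.4]
force: [0.6, 0.0, -2.8]
opening: 0.0139
gripper_force: 30.0
clock: 18.58
tool_pos: [0.6104, 0.0431, 0.2424]
orientation: [-179.9, -0.0, -84.3]
force: [0.6, 0.5, -3.2]
opening: 0.0134
gripper_force: 30.0
18.575 [0.61038976 0.04305206 0.24237918] [-1.79937235e+02 -2.61562479e-02 -8.42811472e+01]
tray top [(0.66, array([0.607, 0.032, 0.187]))]
tray side [(0.69, array([0.6  , 0.042, 0.187]))]
(array([0.60478916, 0.03211922, 0.18079109]), np.float64(0.006261630767864688))
tray_mouth top [(0.87, array([0.518, 0.036, 0.191]))]
tray_mouth side [(0.89, array([0.515, 0.039, 0.191]))]
(array([0.51645777, 0.03613314, 0.18934978]), np.float64(0.0030690693413061645))
tray_bar top [(0.97, array([0.615, 0.047, 0.262]))]
tray_bar side [(0.55, array([0.616, 0.035, 0.262]))]
(array([0.61339579, 0.0462437 , 0.26849482]), np.float64(0.0007682971354554246))
```

View pics/end.png

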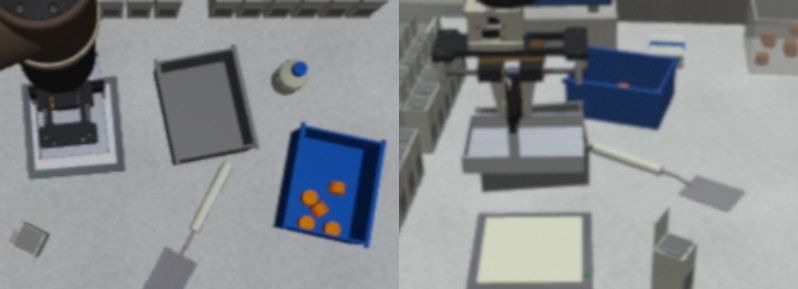

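The five caps lie in the blue tote at about (320,210). The empty tray hangs level over the panel, with its centre within about 5 mm of the panel's. Nothing else has moved.

```bash
python3 -m crank '[0,0,0,0,3,0,0, 0,0,0,-2,-3,0,0, 0,0,0,0,0,0,0, 0,0,0,0,0,0,0, 0,0,0,0,0,0,0]'; python3 -c "
from h import *
print(get_obs()['qvel']); print(ctrl.close_job())"
```

```text
clock: 19.6
tool_pos: [0.6102, 0.0453, 0.2423]
orientation: [-179.9, -0.0, -84.2]
force: [-0.3, 0.1, -2.6]
opening: 0.014
gripper_force: 30.0
[-0.03146365 -0.09907678 -0.04627172  0.07528542  0.00508574 -0.01170455]
the job is handed in; nothing more can be done
None
```

I handed the job in at about 19.6 s: all five caps are in the blue tote, and the gripper is holding the empty tray level and still, centred about 17 cm above the light panel.

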